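Change out a spent ribbon reel

TASK

The thinner of the two ribbon reels on the packing stand is nearly used up. Press the brake treadle right down to its stop and let it come back up, then slide that reel straight up off its spindle, reaching in under the clear guard from the front, and set it down gently, standing upright, in the shallow grey tray. Leave the full reel on its spindle, and do not disturb the bare core in the tray or the gift tin, or bump the guard.

Things in the scene. Friction and masses are not known exactly. Their poses are not given: they have to be found in the camera images.
- stand: Steel ribbon stand, fixed. Origin on the table, midway between its two spindles; z up, -x its front (roughly towards the robot), y along the row of spindles. Base plate 10 mm thick, x -50 to +125 mm, y +-150 mm, plus a tongue 100 mm wide under the treadle out to x -155 mm. Upright spindles stand at x 0, y -70 and +70 mm; either reel may be on either.
- guard: Clear acrylic guard fixed to the stand, same origin and axes. Level panel, underside z 217 mm, x +5 to +125 mm, y +-150 mm, on two 12 mm posts at x +115, y +-140 mm. No room for an upright gripper over the spindles: come from the stand's front with the tool tilted about 40 degrees (fingers pointing down and to the stand's +x, closing along its y).
- treadle (a joint): Spring treadle in front of and between the spindles, working their brake: aluminium plate 60 x 100 mm, hinged at its rear edge (stand x -45, y 0, z 24 mm, axis along y), free end raised, to the stand's front. Value in rad: 0 up, 0.26 fully down at its stop. Springs back by itself. At treadle_pad it takes about 3 N to start and 6 N at the stop.
- treadle_pad (a point): Point on the treadle's upper face, on its middle line, 85 mm from the hinge: where to press. It moves with the plate: about 52 mm above the table when up, 30 mm at the stop.
- thin_reel: The nearly used-up reel to remove: cardboard core tube 34 mm outside, 28 mm bore, 50 mm tall, with a thin purple ribbon winding 46 mm in diameter from 5 to 45 mm above its underside. Mass about 60 g. Rigid. Origin: centre of its underside, z along its bore (upward at the start). Stands on a spindle's hub.
- spindle_tip_a (a point): Centre of the tip of the spindle at stand y +70 mm. Both spindles are alike: 22 mm in diameter, chamfered tip 82 mm above the table, rising 52 mm from a black hub 40 mm across (hub top 30 mm above the table) on which the reel rests.
- spindle_tip_b (a point): The same on the spindle at stand y -70 mm.
- full_reel: The full reel, to be left on its spindle: same core (34 mm outside, 50 mm tall), purple winding 74 mm in diameter. Origin: centre of its underside.
- tray: Shallow grey plastic tray, fixed: 150 mm (x) by 200 mm (y), 22 mm tall, walls and floor 4 mm thick. Origin: centre of its underside on the table; inner floor at z 4 mm.
- bare_core: Bare cardboard core tube, 34 mm in diameter, 50 mm tall, standing loose in the tray in its -y half. Origin: centre of its underside. Leave alone.
- gift_tin: Closed round copper-coloured gift tin, 88 mm in diameter, 62 mm tall, loose on the table. Origin: centre of its underside. Leave alone.
Things that resemble listed ones, but are neither listed nor needed, are in the scene too. What is shaped like the thin_reel but red or turquoise is not meant.

How it is judged:
On the way, in this order (a step that is already met when the one before it is completed fails the run):
1. the treadle is pressed down to its stop (past 0.24 rad) (value of joint treadle above 0.24 rad), for 0.1 s.
2. the treadle has come back up (below 0.05 rad), the thin reel still on its spindle (value of joint treadle below 0.05 rad and z of thin_reel in the frame of stand below 0.05 m), for 0.1 s.
3. the thin reel has been slid up clear of its spindle, its bore within 25 degrees of upright (z of thin_reel in the frame of stand above 0.083 m and angle between thin_reel's own z axis and vertical below 0.44 rad), for 0.05 s.
At the end, for the whole second after the job is handed in: The thin reel stands at rest on the tray floor inside the walls (underside under 6 mm above the floor), upright within 7 degrees; the treadle is up; the full reel on its spindle and the bare core in the tray are upright and, like the tin, within 20 mm of where they were (x of thin_reel in the frame of tray between -0.055 and 0.055 m and y of thin_reel in the frame of tray between -0.08 and 0.08 m and z of thin_reel in the frame of tray below 0.01 m and angle between thin_reel's own z axis and vertical below 0.12 rad and linear speed of thin_reel below 0.02 m/s and value of joint treadle below 0.05 rad and distance of each of full_reel, bare_core, gift_tin from where it was at the start of the episode below 0.02 m and angle between each of full_reel, bare_core's own z axis and vertical below 0.15 rad); the robot touches nothing.
It fails at once if the thin reel is dropped (let go and falling faster than 0.6 m/s, about 2 cm of fall) (contact force between the fingers and thin_reel below 0.05 N and linear speed of thin_reel above 0.6 m/s).
It fails at once if the guard is bumped (more than 10 N) (contact force between anything else and guard above 10 N).
It fails at once if the full reel is pulled up its spindle, or the bare core, or the tin is knocked away (distance of any of full_reel, bare_core, gift_tin from where it was at the start of the episode above 0.025 m).
It also fails if it takes over 59 s, if anything falls off the work surface, if the arm or the gripper's body presses on something with over 40 N, if the wrist force passes 120 N, or if a joint passes its speed limit or range.

ROBOT

A 7-joint arm with a two-finger parallel gripper is mounted at the origin on the work surface. World frame = base frame: x ahead of the robot, y to its left, z up, the work surface at z = 0. Lengths are in m, angles in rad, forces in N, time in s.
With the tool pointing down it reaches from about 0.425 to 0.875 m from the base axis. Payload 9.9 kg.
Tool frame: the origin (TCP) lies midway between the tips of the shut fingers; the grasp point (between the pads) lies 19 mm behind it; z points along the fingers, y is the line along which they close (so a half turn about z gives the same grasp; the last joint's range is limited). The gripper opens to 85 mm and grips with 20 to 120 N. Pads are 22 mm wide; open, the fingers measure 114 mm over their backs; the gripper's body (76 mm by 85 mm) begins 54 mm behind the grasp point. The pads swing forward as they close: fully open they stand 13 mm farther back than shut.
Start: joints at [-1.319, 0.576, 0.025, 1.437, -0.015, 1.129, -0.057], TCP at [0.222, 0.637, 0.207] pointing down, gripper open.
Joint ranges: [-2.76, 2.76], [-0.34, 2.15], [-1.52, 1.57], [0.19, 2.46], [-1.09, 4.23], [0.17, 1.99], [-2.82, 2.82]. Speed limits (rad/s): [2.22, 2.22, 3.01, 3.01, 3.14, 3.14, 3.14].

INTERFACE

Orientations are given as [roll, pitch, yaw] about the fixed x, y, z axes, in that order (R = Rz(yaw) Ry(pitch) Rx(roll)).
In Python, from station import env, planner, cams, workorder gives the robot as it stands. The module is installed in compiled form; this text tells all that it offers. Calls block until the motion is done:
- env.move_pose(position, orientation): joint-space move of the TCP to a pose.
- env.move_l(position, ori=None, vel=0.15, force_limit=None): straight line of the TCP; ori=None keeps the orientation; vel is the mean speed in m/s. With force_limit (N) it stops when the force on the tool has changed by that much, and returns True; else False.
- env.movej(angles): joint-space move.
- env.command_gripper(opening, newtons=None): opening from 0.0 (shut) to 1.0 (fully open); newtons is the grip in N (None keeps the last); returns when the fingers have stopped.
- env.dwell(seconds).
- planner.solve_ik(position, orientation): joint angles nearest the present ones, or None.
- env.observe(): the state.
- cams.grab_frame(name): name is "scene" or "top" or "wrist"; returns the picture (480x640x3 uint8, red, green, blue); there is no depth.
- cams.camera_params(name): a dict with "mtx" (3x3 intrinsics, pixels), "dist_coeffs" ([k1, k2, p1, p2, k3] as OpenCV has them; the pictures are not rectified), "origin" and "orientation" of the camera in the world; the wrist camera has in their place "hand_eye" (4x4, takes a point from camera to tool coordinates, whose origin is the TCP and whose axes are the flange's). Camera axes: x right, y up, looking along -z (the intrinsics and any distortion apply to the point x, -y, -z); pixel columns grow to the right and rows downward; lengths in m; the calibration is good to about 2 mm. A picture is of the moment at which its call begins: read the wrist's pose just before it. camera_params takes no time and is no camera call.
A pose or a line that the arm cannot do raises env.MotionError and nothing moves.
- workorder.hand_in(): hands the job in; it is judged then, once.
The state is a dict: "time": time; "joint_pos": joint angles; "joint_velocities": joint speeds; "effort": joint torques, N m; "tcp_pos": TCP position; "eef_rot": TCP orientation; "contact_force": force on the tool from outside, world axes, zero at the start; "ft_torque": the same for the moment, N m; "gripper_width": opening from 0.0 (shut) to 1.0 (fully open); "grasp_force": force on a finger pad.
Only numpy, scipy, OpenCV 4.12 (cv2) and the standard library are available. Lean on these libraries where they do the work, as an engineer would, in place of code of your own. Each camera call takes 0.05 s, during which the arm holds its last target. There are 200 camera calls.

## Working session

There is one attempt and no reset: what is moved stays moved. The work goes in short steps, each a Python script; the robot and the scene stay as the last script left them, time stands still between calls to the robot, and variables do not carry over. Pictures are saved under pics/ and viewed, at most 14 in all, crops included, and the job is handed in when it is done.

```bash
mkdir -p pics; python3 - <<'E'
from station import env, planner, cams, workorder
import cv2,numpy as np
for n in ("scene","top"):
    im=cams.grab_frame(n); cv2.imwrite(f"pics/{n}0.png",im[:,:,::-1])
    p=cams.camera_params(n); print(n,{k:np.round(np.array(v),4).tolist() for k,v in p.items() if k!='name'})
print({k:np.round(np.array(v),3).tolist() for k,v in env.observe().items()})
print(cams.camera_params("wrist"))
E
```

```text
scene {'mtx': [[475.8582, 0.0, 313.2782], [0.0, 475.8582, 239.4327], [0.0, 0.0, 1.0]], 'dist_coeffs': [-0.0601, 0.0, 0.0, 0.0, 0.0], 'origin': [0.7603, -0.3629, 0.8455], 'orientation': [0.4172, 0.0049, 0.5577]}
top {'mtx': [[597.1294, 0.0, 319.7677], [0.0, 597.1294, 245.0067], [0.0, 0.0, 1.0]], 'dist_coeffs': [-0.0993, 0.0, 0.0, 0.0, 0.0], 'origin': [0.4573, -0.0563, 1.2871], 'orientation': [0.1074, -0.007, -1.5632]}
{'time': 0.1, 'joint_pos': [-1.319, 0.576, 0.025, 1.438, -0.015, 1.129, -0.056], 'joint_velocities': [0.001, -0.001, -0.0, -0.001, -0.001, -0.001, 0.0], 'effort': [0.006, -76.73, 2.258, -28.66, 0.016, 0.009, -0.0], 'tcp_pos': [0.222, 0.637, 0.207], 'eef_rot': [-3.14, 0.0, 2.806], 'contact_force': [0.039, 0.179, 1.148], 'ft_torque': [0.03, -0.007, 0.002], 'grasp_force': 0.0, 'gripper_width': 0.998}
{'mtx': array([[344.18228721,   0.        , 313.84502167],
       [  0.        , 344.18228721, 233.34023506],
       [  0.        ,   0.        ,   1.        ]]), 'dist_coeffs': array([0.01932419, 0.        , 0.        , 0.        , 0.        ]), 'hand_eye': array([[ 1.35063941e-03,  9.56621978e-01,  2.91328966e-01,
         7.33391620e-02],
       [ 9.99999086e-01, -1.27659775e-03, -4.44228796e-04,
        -1.98081401e-03],
       [-5.30491282e-05,  2.91329300e-01, -9.56622829e-01,
        -1.66578424e-01],
       [ 0.00000000e+00,  0.00000000e+00,  0.00000000e+00,
         1.00000000e+00]])}
```

View pics/scene0.png

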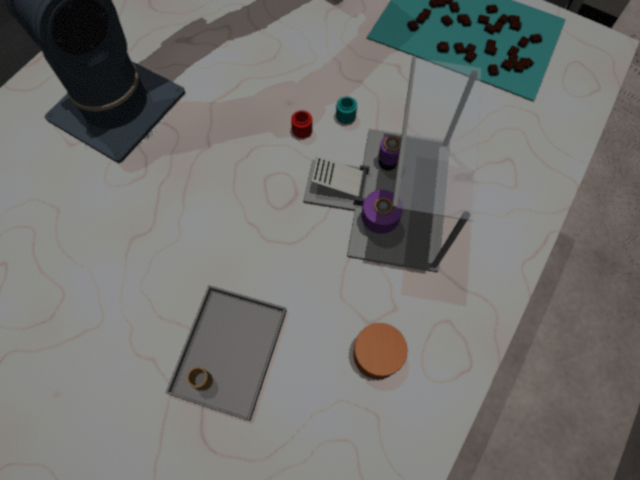

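View pics/top0.png

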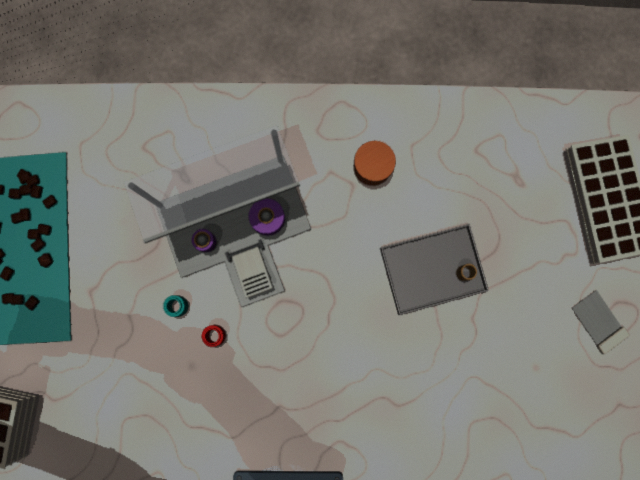

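The scene view shows the thin reel at (391,150), full reel at (382,207), treadle at about (337,177), tray at about (228,352) with the bare core at (200,378), and tin at (381,350). In the top view these are thin reel (203,239), full reel (267,216), treadle (255,275), tray (434,269), core (466,271) and tin (375,161). Red and turquoise decoys stand in front of the stand.

```bash
cat > h.py <<'E'
import numpy as np,cv2
from scipy.spatial.transform import Rotation as R
from station import env, planner, cams, workorder
def ray(n,uv,pose=None):
    p=cams.camera_params(n)
    x=cv2.undistortPoints(np.array([[uv]],float),p["mtx"],np.array(p["dist_coeffs"],float))[0,0]
    d=np.array([x[0],-x[1],-1.])
    if n=="wrist":
        t,e=pose; W=np.eye(4); W[:3,:3]=R.from_euler('xyz',e).as_matrix(); W[:3,3]=t; T=W@p["hand_eye"]; return T[:3,3],T[:3,:3]@d
    return np.array(p["origin"]),R.from_euler('xyz',p["orientation"]).as_matrix()@d
def plane(n,uv,z,pose=None):
    o,d=ray(n,uv,pose); return o+d*(z-o[2])/d[2]
def tri(r):
    A=0;b=0
    for o,d in r:
        d=d/np.linalg.norm(d);P=np.eye(3)-np.outer(d,d);A=A+P;b=b+P@o
    return np.linalg.solve(A,b)
def blobs(m,amin=30):
    n,l,s,c=cv2.connectedComponentsWithStats(m.astype(np.uint8)); return [(s[i,4],c[i],l==i) for i in range(1,n) if s[i,4]>=amin]
E
python3 - <<'E'
from h import *
np.set_printoptions(precision=4,suppress=True)
for n in("scene","top"):
    im=cv2.imread(f"pics/{n}0.png"); H=cv2.cvtColor(im,cv2.COLOR_BGR2HSV)
    h,s,v=[H[:,:,i].astype(int) for i in range(3)]
    for a,c,_ in blobs((h>125)&(h<160)&(s>100)): print(n,"purple",a,c)
    for a,c,m in blobs((h>5)&(h<20)&(s>110)&(v>110),20):
        print(n,"orange",a,c,plane(n,c,.062 if a>600 else .05))
    # tray: grey region
    g=(s<45)&(v>60)&(v<150)
    for a,c,m in blobs(g,2500):
        r=cv2.minAreaRect(np.argwhere(m)[:,::-1].astype(np.float32)); print(n,"grey",a,c,r)
a=cv2.resize(cv2.imread("pics/top0.png")[190:310,130:330],None,fx=4,fy=4,interpolation=2)[:,:800]
b=cv2.resize(cv2.imread("pics/scene0.png")[110:280,290:480],None,fx=3.5,fy=3.5,interpolation=2)
cv2.imwrite("pics/ca.png",a);cv2.imwrite("pics/cb.png",b[:600])
E
```

```text
scene purple 283 [387.8339 156.5265]
scene purple 970 [379.1835 213.6309]
scene orange 2102 [380.5599 348.9691] [ 0.771  -0.1788  0.062 ]
scene grey 266053 [322.7795 259.3781] ((319.49993896484375, 239.49996948242188), (638.9998779296875, 478.99993896484375), -0.0)
top purple 793 [266.7377 216.8361]
top purple 204 [205.2696 241.5098]
top orange 1268 [374.6546 160.3052] [ 0.7696 -0.178   0.062 ]
top grey 265412 [332.8184 245.3831] ((319.5, 239.5), (479.0, 639.0), 90.0)
```

View pics/ca.png

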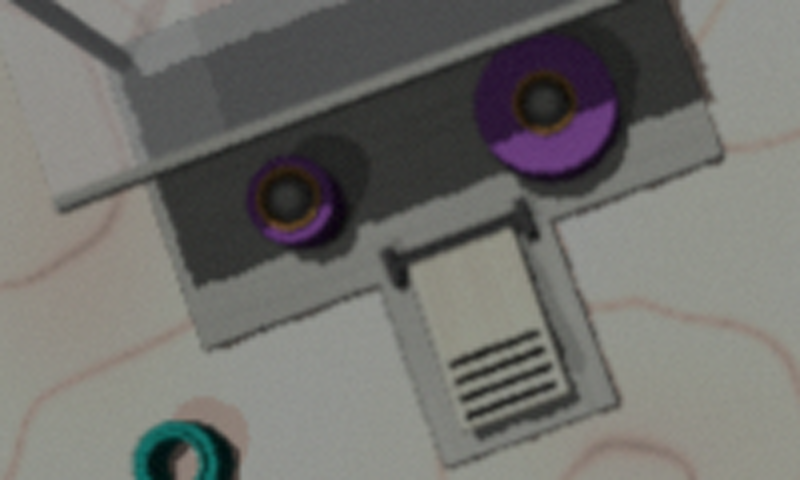

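View pics/cb.png

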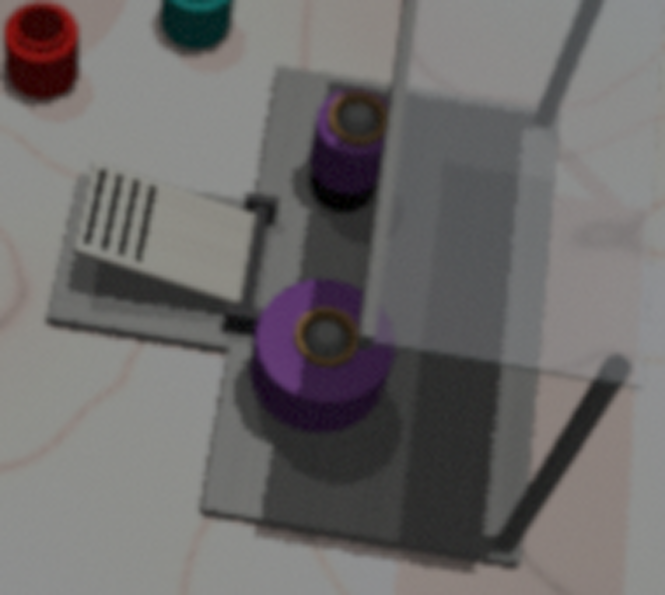

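The crops give the core rings at top (289,197)/(544,101) and scene (358,117)/(327,336). The plate's front and tongue corners and the treadle stripes are sharp in the top crop. The thin reel is at stand +y (spindle a).

```bash
python3 - <<'E'
from h import *
np.set_printoptions(precision=4,suppress=True)
T=lambda U,V:((U+.5)/4-.5+130,(V+.5)/4-.5+190)
S=lambda U,V:((U+.5)/3.5-.5+290,(V+.5)/3.5-.5+110)
th=tri([ray("top",T(289,197)),ray("scene",S(358,117))]); fu=tri([ray("top",T(544,101)),ray("scene",S(327,336))])
print("thin",th,plane("top",T(289,197),.08),plane("scene",S(358,117),.08)); print("full",fu,plane("top",T(544,101),.08),plane("scene",S(327,336),.08))
a=plane("top",T(289,197),.08)/2+plane("scene",S(358,117),.08)/2;b=plane("top",T(544,101),.08)/2+plane("scene",S(327,336),.08)/2
o=(a+b)/2;y=(a-b)[:2];print("dist",np.linalg.norm(y));y/=np.linalg.norm(y);x=np.array([y[1],-y[0]]);yaw=np.arctan2(x[1],x[0]);print("stand",o,yaw)
f=lambda p:[(p[:2]-o[:2])@x,(p[:2]-o[:2])@y]
for q,z in [((208,349),.01),((722,156),.01),((448,466),.01),((618,404),.01),((470,430),.045),((575,392),.045)]: print(q,np.array(f(plane("top",T(*q),z))))
im=cv2.imread("pics/top0.png")
# tray: interior, edges by gradient between floor (darker) and table
g=cv2.cvtColor(im,cv2.COLOR_BGR2GRAY)[205:330,365:505]
m=cv2.medianBlur((g<125).astype(np.uint8),3)
for thr in (95,110,125,140):
    bl=max(blobs(cv2.medianBlur((g<thr).astype(np.uint8),3)),key=lambda t:t[0]); r=cv2.minAreaRect((np.argwhere(bl[2])[:,::-1]+[365,205]).astype(np.float32)); print(thr,r)
bx=[(380.5,247.5),(469,224),(487.5,291),(399,314.5)]
c=np.array([plane("top",q,.022) for q in bx]);print(c,c.mean(0),[np.linalg.norm(c[i]-c[i-1]) for i in range(4)])
print("core",plane("top",(466,270.5),.05))
E
```

```text
thin [0.5985 0.1773 0.0791] [0.5981 0.1769 0.08  ] [0.599  0.1769 0.08  ]
full [0.6492 0.0478 0.0778] [0.6486 0.0474 0.08  ] [0.6498 0.0469 0.08  ]
dist 0.139281680392514
stand [0.6239 0.112  0.08  ] 0.3722490568697884
(208, 349) [-0.0497  0.1481]
(722, 156) [-0.0503 -0.1469]
(448, 466) [-0.1541  0.0487]
(618, 404) [-0.1554 -0.0477]
(470, 430) [-0.1424  0.0276]
(575, 392) [-0.1433 -0.0303]
95 ((433.5228271484375, 269.46063232421875), (70.85723114013672, 94.17569732666016), 75.0685806274414)
110 ((433.8544616699219, 269.17376708984375), (71.19559478759766, 94.9274673461914), 74.93151092529297)
125 ((433.7708740234375, 268.9978942871094), (72.58789825439453, 95.35003662109375), 74.81416320800781)
140 ((450.58416748046875, 278.47216796875), (112.618408203125, 127.52488708496094), 68.69422149658203)
[[ 0.5895 -0.1938  0.022 ]
 [ 0.642  -0.3857  0.022 ]
 [ 0.4979 -0.4231  0.022 ]
 [ 0.4475 -0.2327  0.022 ]] [ 0.5442 -0.3088  0.022 ] [np.float64(0.1472574114907284), np.float64(0.19894572731523522), np.float64(0.14885796783030017), np.float64(0.19702483183435945)]
core [ 0.5397 -0.3701  0.05  ]
```

```bash
cat >> h.py <<'E'
Y=0.3722; O=np.array([.6239,.112,0])
def st(p): return O+R.from_euler('z',Y).apply(p)
def ori(tilt,yaw):
    s,c=np.sin(tilt),np.cos(tilt)
    M=R.from_euler('z',yaw).as_matrix()@np.array([[-c,0,s],[0,1,0],[-s,0,-c]])
    return R.from_matrix(M).as_euler('xyz'),M[:,2]
def ob(*k):
    o=env.observe(); print(*[(q,np.round(o[q],4).tolist()) for q in ("time","tcp_pos","contact_force","gripper_width","grasp_force")])
TH=np.deg2rad(40); E40,D40=ori(TH,Y); EV,_=ori(0,Y)
G=np.array([.5985,.177,.058])+.023*D40
EP,DP=ori(TH,-.2); P=np.array([.536,-.280,.004+.028])+.023*DP
PAD=st([-.1285,0,0])
E
python3 - <<'E'
from h import *
for n,p,e in [("pad",PAD+[0,0,.03],EV),("padup",PAD+[0,0,.12],EV),("pre",G-.13*D40,E40),("g",G,E40),("lift",G+[0,0,.065],E40),("place",P,EP),("placeup",P+[0,0,.12],EP)]:
    q=planner.solve_ik(p,e); print(n,np.round(p,3),None if q is None else np.round(q,2))
env.command_gripper(0.0)
env.move_pose(PAD+[0,0,.10],EV); ob()
env.move_l(PAD+[0,0,.055],vel=.1); ob()
print(env.move_l(PAD+[0,0,.026],vel=.03,force_limit=20)); ob()
env.dwell(.25); ob()
cv2.imwrite("pics/press.png",cams.grab_frame("scene")[110:280,290:480,::-1].repeat(3,0).repeat(3,1))
E
```

```text
pad [0.504 0.065 0.03 ] [-0.15  0.58 -0.1   2.07  0.11  0.5   1.61]
padup [0.504 0.065 0.12 ] [-0.22  0.44 -0.01  1.98  0.    0.72  1.72]
pre [0.534 0.152 0.14 ] None
g [0.612 0.182 0.04 ] [ 0.41  1.03 -1.29  2.38  2.16  1.08 -0.31]
lift [0.612 0.182 0.105] [ 0.44  0.83 -1.29  2.34  2.02  0.89 -0.27]
place [ 0.55  -0.283  0.014] [ 1.19  0.97 -1.07  2.41  2.43  0.81 -0.34]
placeup [ 0.55  -0.283  0.134] [ 1.12  0.54 -0.85  2.33  2.49  0.35 -0.57]
('time', 3.175) ('tcp_pos', [0.5044, 0.0662, 0.1001]) ('contact_force', [-0.0858, -0.0823, -0.2979]) ('gripper_width', -0.0009) ('grasp_force', 0.0)
('time', 3.775) ('tcp_pos', [0.5043, 0.0655, 0.0551]) ('contact_force', [-0.1044, 0.2752, 0.8726]) ('gripper_width', 0.0016) ('grasp_force', 0.0)
False
('time', 4.8917) ('tcp_pos', [0.5042, 0.0653, 0.0262]) ('contact_force', [-1.5488, -0.1134, 3.6898]) ('gripper_width', 0.0037) ('grasp_force', 1.6372)
('time', 5.1417) ('tcp_pos', [0.5043, 0.0653, 0.0261]) ('contact_force', [-1.6583, 0.1445, 3.5983]) ('gripper_width', -0.0) ('grasp_force', 1.6423)
```

View pics/press.png

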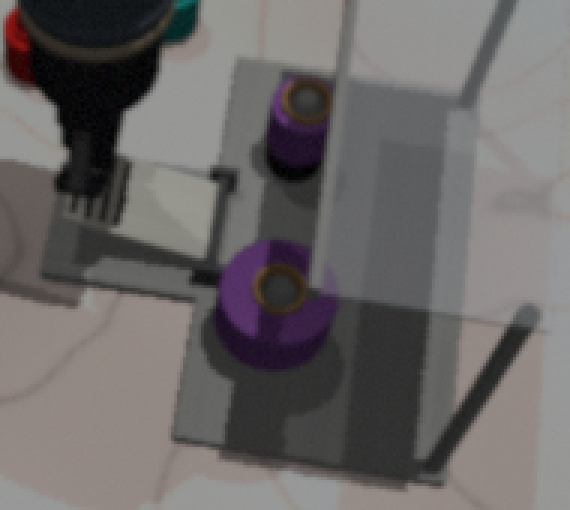

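The fingertips show near (80,185) in the crop, at the striped end of the treadle. The plate seems not fully down (3.6 N against the 6 N expected), so I'll compare the projected tip position and plate tilt, then push further.

```bash
python3 - <<'E'
from h import *
def proj(X,n="scene"):
    p=cams.camera_params(n); Rm=R.from_euler('xyz',p["orientation"]).as_matrix(); c=Rm.T@(np.array(X)-p["origin"]); c=c*[1,-1,-1]
    return cv2.projectPoints(c.reshape(1,3),np.zeros(3),np.zeros(3),p["mtx"],np.array(p["dist_coeffs"],float))[0].ravel()
f=lambda X:np.round((proj(X)-[290,110])*3).tolist()
print("tip",f(env.observe()["tcp_pos"]))
for ang in (0,.26):
    th=.30-ang  # up angle guess
    for y in(-.03,.03): print(ang,y,"front corner",f(st([-.045-.1*np.cos(th),y,.026+.1*np.sin(th)])))
print(np.round(R.from_euler('xyz',env.observe()['eef_rot']).as_matrix(),3).tolist())
e=env.move_l(PAD+[0,0,.020],vel=.02,force_limit=25); print(e); ob(); env.dwell(.2); ob()
im=cams.grab_frame("scene");cv2.imwrite("pics/press2.png",cv2.resize(im[140:230,290:390,::-1],None,fx=6,fy=6,interpolation=2))
E
```

```text
tip [90.0, 202.0]
0 -0.03 front corner [63.0, 215.0]
0 0.03 front corner [80.0, 137.0]
0.26 -0.03 front corner [57.0, 234.0]
0.26 0.03 front corner [74.0, 158.0]
[[-0.932, -0.364, 0.0], [-0.364, 0.932, 0.0], [-0.0, -0.0, -1.0]]
False
('time', 5.6417) ('tcp_pos', [0.504, 0.0652, 0.0198]) ('contact_force', [-1.944, -0.6712, 4.2791]) ('gripper_width', 0.0008) ('grasp_force', 2.0185)
('time', 5.8417) ('tcp_pos', [0.5041, 0.0652, 0.02]) ('contact_force', [-2.1139, -1.3286, 4.8002]) ('gripper_width', -0.0003) ('grasp_force', 2.0136)
```

View pics/press2.png

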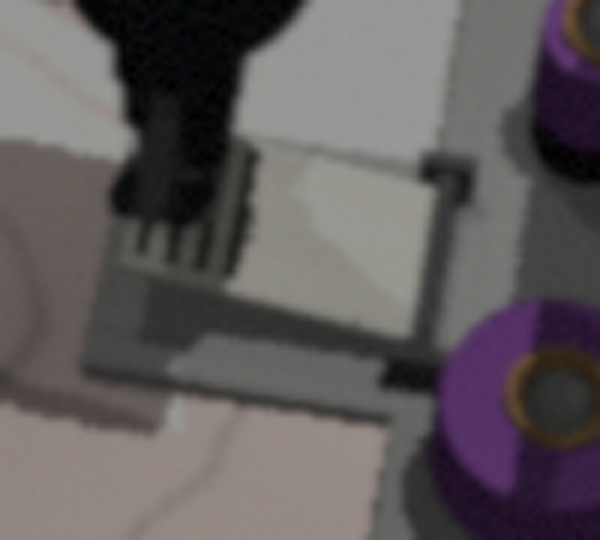

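The fingertip is on the stripes at about (165,205) in the crop, which is the right spot, but the plate is still partly raised. I'll press on with a force limit to find the stop.

```bash
python3 - <<'E'
from h import *
for z in (.015,.010,.006,.003,0,-.003):
    h=env.move_l(PAD+[0,0,z],vel=.03,force_limit=14); print(z,h); ob()
    if h or env.observe()["contact_force"][2]>14: break
env.dwell(.2); ob()
im=cams.grab_frame("scene");cv2.imwrite("pics/press3.png",cv2.resize(im[140:230,290:390,::-1],None,fx=6,fy=6,interpolation=2))
E
```

```text
0.015 False
('time', 6.2083) ('tcp_pos', [0.5043, 0.0653, 0.015]) ('contact_force', [-1.5912, -0.7509, 5.5687]) ('gripper_width', 0.0061) ('grasp_force', 2.3145)
0.01 False
('time', 6.525) ('tcp_pos', [0.5041, 0.0652, 0.0101]) ('contact_force', [-2.9398, -1.8329, 5.4932]) ('gripper_width', -0.0026) ('grasp_force', 2.634)
0.006 False
('time', 6.8083) ('tcp_pos', [0.5041, 0.0652, 0.0065]) ('contact_force', [-3.2698, -1.1275, 9.1105]) ('gripper_width', -0.0033) ('grasp_force', 4.5046)
0.003 False
('time', 7.0583) ('tcp_pos', [0.5042, 0.0651, 0.0053]) ('contact_force', [-10.8277, -2.1914, 39.5515]) ('gripper_width', -0.0052) ('grasp_force', 19.6188)
('time', 7.2583) ('tcp_pos', [0.5041, 0.0651, 0.0053]) ('contact_force', [-10.5186, -1.8457, 39.8446]) ('gripper_width', -0.0026) ('grasp_force', 19.5528)
```

View pics/press3.png

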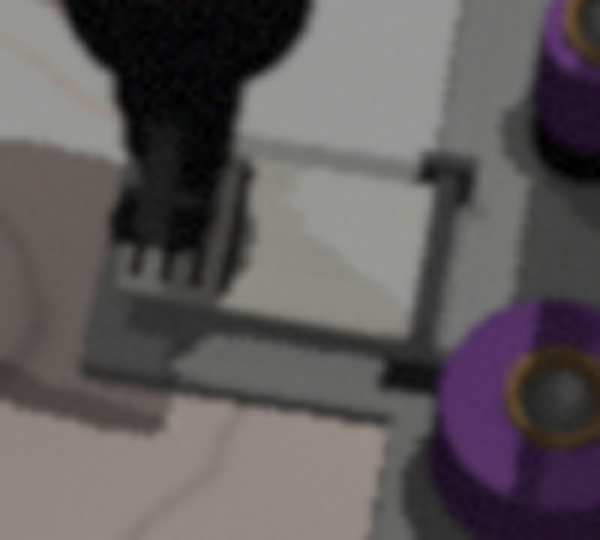

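The plate is now down on its stop with the force jumping to 40 N, yet the reported TCP z is 6 mm where 30 mm was expected. The real fingertips seem to sit about 24 mm short of the reported TCP. I'll let the treadle up and check this before grasping.

```bash
python3 - <<'E'
from h import *
env.move_l(PAD+[0,0,.11],vel=.12); ob()
print("fingertip ray at z.03", plane("scene",(317.5,181.5),.03), "tcp", PAD)
def flip(e): return (R.from_euler('xyz',e)*R.from_euler('z',np.pi)).as_euler('xyz')
for tl in (35,40,45):
  for dy in (0,-.2):
    e,D=ori(np.deg2rad(tl),Y+dy); g=np.array([.5985,.177,.058])+.019*D
    for nm,ee in(("low",e),("up",flip(e))):
        print(tl,dy,nm,[(b,u,None if (q:=planner.solve_ik(g-b*D+[0,0,u],ee)) is None else np.round(q,2).tolist()) for b,u in((0,0),(-.024,0),(0,.065),(.07,0),(.1,0))])
E
```

```text
('time', 8.35) ('tcp_pos', [0.5038, 0.0653, 0.1093]) ('contact_force', [-0.0742, 0.4292, 0.2538]) ('gripper_width', 0.0028) ('grasp_force', 0.0)
fingertip ray at z.03 [0.50626305 0.05266643 0.03      ] tcp [0.50419845 0.06526896 0.        ]
35 0 low [(0, 0, [0.41, 0.97, -1.29, 2.31, 1.99, 0.98, -0.2]), (-0.024, 0, [0.4, 1.04, -1.29, 2.29, 2.02, 1.03, -0.17]), (0, 0.065, [0.45, 0.79, -1.29, 2.27, 1.82, 0.82, -0.1]), (0.07, 0, [0.46, 0.77, -1.29, 2.37, 1.89, 0.82, -0.22]), (0.1, 0, [0.49, 0.67, -1.29, 2.38, 1.84, 0.74, -0.21])]
35 0 up [(0, 0, [-0.1, 0.64, -0.37, 2.33, 2.68, 0.46, 2.09]), (-0.024, 0, [-0.09, 0.69, -0.39, 2.3, 2.67, 0.49, 2.11]), (0, 0.065, [-0.12, 0.49, -0.34, 2.28, 2.54, 0.27, 2.21]), (0.07, 0, [-0.09, 0.48, -0.37, 2.39, 2.65, 0.35, 2.09]), (0.1, 0, [-0.08, 0.41, -0.37, 2.4, 2.61, 0.29, 2.12])]
35 -0.2 low [(0, 0, [0.31, 0.98, -1.29, 2.31, 1.93, 1.15, -0.41]), (-0.024, 0, [0.31, 1.04, -1.3, 2.29, 1.97, 1.19, -0.39]), (0, 0.065, [0.35, 0.79, -1.29, 2.26, 1.78, 0.99, -0.32]), (0.07, 0, [0.33, 0.77, -1.29, 2.37, 1.81, 1.01, -0.44]), (0.1, 0, [0.34, 0.67, -1.29, 2.38, 1.7
[... 1155 characters left out ...]
None)]
45 0 low [(0, 0, None), (-0.024, 0, [0.4, 1.14, -1.3, 2.42, 2.32, 1.22, -0.36]), (0, 0.065, [0.44, 0.86, -1.29, 2.42, 2.19, 0.99, -0.42]), (0.07, 0, None), (0.1, 0, None)]
45 0 up [(0, 0, None), (-0.024, 0, [-0.28, 0.76, -0.11, 2.44, 3.08, 0.84, 1.67]), (0, 0.065, [-0.24, 0.54, -0.16, 2.44, 3.03, 0.63, 1.72]), (0.07, 0, None), (0.1, 0, None)]
45 -0.2 low [(0, 0, None), (-0.024, 0, [0.27, 1.14, -1.3, 2.41, 2.21, 1.42, -0.56]), (0, 0.065, [0.3, 0.86, -1.29, 2.41, 2.06, 1.2, -0.59]), (0.07, 0, None), (0.1, 0, None)]
45 -0.2 up [(0, 0, None), (-0.024, 0, [-0.48, 0.76, -0.0, 2.44, 2.85, 0.85, 1.55]), (0, 0.065, [-0.47, 0.55, -0.03, 2.44, 2.73, 0.65, 1.68]), (0.07, 0, None), (0.1, 0, None)]
```

```bash
cat >> h.py <<'E'
TH=np.deg2rad(35); E40,D40=ori(TH,Y); C=np.array([.5985,.177,.055])
EP,DP=ori(TH,-.2)
E
python3 - <<'E'
from h import *
P=np.array([.536,-.280,.032])
for w in [st([-.13,.07,.25]),st([-.1,.07,.2]),st([-.08,.07,.18])]: q=planner.solve_ik(w,E40); print(np.round(w,3),None if q is None else np.round(q,2))
for yw in(-.6,-.4,-.2,0,.2,.37):
    e,d=ori(TH,yw); print(yw,[None if (q:=planner.solve_ik(P+k*d+[0,0,u],e)) is None else np.round(q,2).tolist() for k,u in((0,0),(.043,0),(.043,.12))])
env.move_pose(PAD+[-.03,0,.22],EV)
for w in [st([-.1,.07,.2]),st([-.08,.07,.18])]:
    try: env.move_pose(w,E40); break
    except env.MotionError as x: print(x)
ob(); env.command_gripper(1.0)
env.move_l(C-.07*D40,E40,vel=.12); ob()
o=env.observe(); print(np.round(o['eef_rot'],3),np.round(o['joint_pos'],2))
for n in("scene","top","wrist"): cv2.imwrite(f"pics/pre_{n}.png",cams.grab_frame(n)[:,:,::-1])
a=cv2.resize(cv2.imread("pics/pre_scene.png")[100:220,290:450],(400,300),interpolation=2)
b=cv2.resize(cv2.imread("pics/pre_top.png")[190:310,130:290],(400,300),interpolation=2)
c=cv2.resize(cv2.imread("pics/pre_wrist.png"),(400,300))
cv2.imwrite("pics/pre.png",np.vstack([np.hstack([a,b]),np.hstack([c,c*0])]))
E
```

```text
[0.477 0.13  0.25 ] [-1.88 -0.29  1.26  2.41  1.13  0.41  0.42]
[0.505 0.141 0.2  ] [ 0.66  0.34 -1.29  2.39  1.57  0.4   0.  ]
[0.524 0.148 0.18 ] [ 0.59  0.44 -1.29  2.38  1.67  0.51 -0.09]
-0.6 [[1.06, 0.99, -1.3, 2.39, 1.96, 1.2, -0.51], [1.07, 1.11, -1.3, 2.34, 2.03, 1.27, -0.45], [1.13, 0.76, -1.29, 2.27, 1.75, 0.97, -0.31]]
-0.4 [[1.18, 0.98, -1.29, 2.4, 2.04, 1.03, -0.29], [1.16, 1.11, -1.3, 2.35, 2.09, 1.11, -0.24], [1.22, 0.76, -1.29, 2.27, 1.8, 0.8, -0.1]]
-0.2 [[1.29, 0.99, -1.29, 2.36, 2.06, 0.84, -0.02], [1.26, 1.11, -1.29, 2.32, 2.1, 0.93, 0.02], [1.31, 0.77, -1.29, 2.25, 1.77, 0.64, 0.18]]
0 [[1.38, 1.01, -1.29, 2.3, 1.98, 0.66, 0.33], [1.33, 1.12, -1.29, 2.27, 2.03, 0.75, 0.33], [1.38, 0.8, -1.29, 2.2, 1.62, 0.5, 0.57]]
0.2 [[1.44, 1.03, -1.29, 2.22, 1.73, 0.52, 0.81], [1.39, 1.13, -1.29, 2.2, 1.84, 0.6, 0.75], [1.35, 0.72, -1.09, 2.13, 1.12, 0.25, 1.27]]
0.37 [[1.4, 0.93, -1.1, 2.14, 1.29, 0.28, 1.4], [1.34, 1.01, -1.07, 2.12, 1.56, 0.3, 1.15], [1.32, 0.71, -0.98, 2.06, 0.33, 0.26, 2.22]]
('time', 10.4917) ('tcp_pos', [0.5056, 0.1405, 0.1997]) ('contact_force', [0.5086, 0.5018, 1.3969]) ('gripper_width', 0.0008) ('grasp_force', 0.0)
('time', 12.3083) ('tcp_pos', [0.5609, 0.1624, 0.1128]) ('contact_force', [0.4769, 0.1084, -0.0677]) ('gripper_width', 0.9988) ('grasp_force', 0.0)
[-3.141  0.611 -2.769] [ 0.31  0.55 -0.95  2.39  2.06  0.54 -0.44]
```

View pics/pre.png

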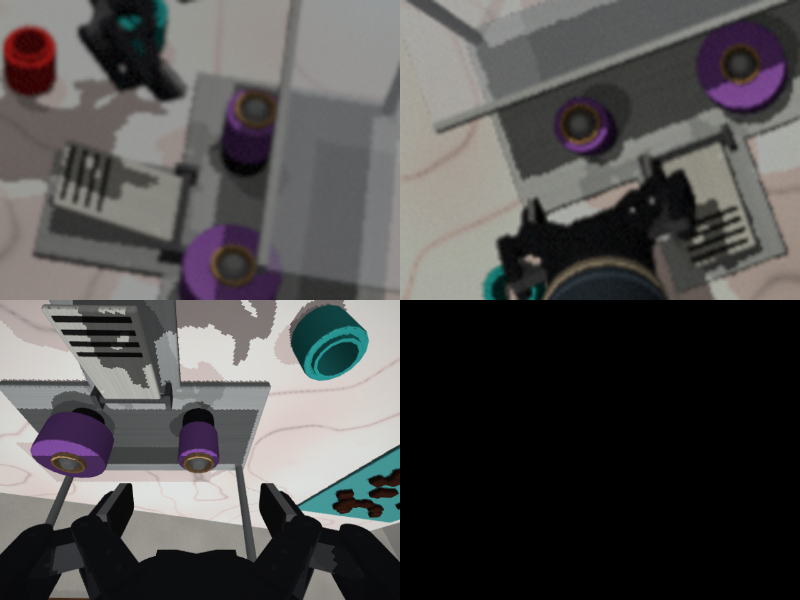

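The wrist view shows the open fingers straddling the line to the thin reel (finger midpoint 196, reel 199 in the 400-px crop). Fingertips show in the crop at the scene (180,95), top (652,160)/(530,203) and wrist (132,185)/(260,185) positions. I'll triangulate them to measure the tool offset.

```bash
python3 - <<'E'
from h import *
np.set_printoptions(precision=4,suppress=True)
o=env.observe(); t=o['tcp_pos'];M=R.from_euler('xyz',o['eef_rot']);pose=(t,o['eef_rot'])
loc=lambda X:M.inv().apply(X-t)
rs=ray("scene",(362,138));rt=ray("top",(230.8,254));rw=ray("wrist",(211,296),pose);rt2=ray("top",(182,271.2));rw2=ray("wrist",(416,296),pose)
for nm,L in(("s+t",[rs,rt]),("s+w",[rs,rw]),("t+w",[rt,rw]),("all",[rs,rt,rw]),("other t+w",[rt2,rw2])):
    print(nm,loc(tri(L)))
# wrist rays intersected with tool plane x=0 -> tip z
for r in(rw,rw2):
    a=loc(r[0]);d=M.inv().apply(r[1]); print("x=-.011..011 plane",[a+d*((x-a[0])/d[0]) for x in(-.011,0,.011)])
# thin reel in tool frame (aim check): ring centre wrist
p=(199*1.6,164*1.6); print("reel top via wrist z=.08",plane("wrist",p,.08,pose), "full",plane("wrist",(68*1.6,163*1.6),.08,pose))
E
```

```text
s+t [-0.0062 -0.0513 -0.0411]
s+w [ 0.0018 -0.0446 -0.0305]
t+w [ 0.0027 -0.049  -0.0265]
all [ 0.0012 -0.0469 -0.0304]
other t+w [ 0.0011  0.048  -0.024 ]
x=-.011..011 plane [array([-0.011 , -0.0567, -0.0006]), array([ 0.    , -0.0496, -0.022 ]), array([ 0.011 , -0.0426, -0.0433])]
x=-.011..011 plane [array([-0.011 ,  0.0528, -0.0003]), array([ 0.    ,  0.0458, -0.0217]), array([ 0.011 ,  0.0388, -0.0431])]
reel top via wrist z=.08 [0.5952 0.1768 0.08  ] full [0.6441 0.0468 0.08  ]
```

```bash
python3 - <<'E'
from h import *
print(env.move_l(C+.040*D40,E40,vel=.08,force_limit=8)); ob()
for n in("scene","wrist"): cv2.imwrite(f"pics/g_{n}.png",cams.grab_frame(n)[:,:,::-1])
a=cv2.resize(cv2.imread("pics/g_scene.png")[100:200,330:430],(400,400),interpolation=2)
c=cv2.resize(cv2.imread("pics/g_wrist.png")[180:480,170:470],(400,400),interpolation=2)
cv2.imwrite("pics/g.png",np.hstack([a,c]))
E
```

```text
False
('time', 13.9833) ('tcp_pos', [0.6199, 0.1853, 0.0227]) ('contact_force', [-0.3409, 1.0083, -0.183]) ('gripper_width', 1.0009) ('grasp_force', 0.0)
```

View pics/g.png

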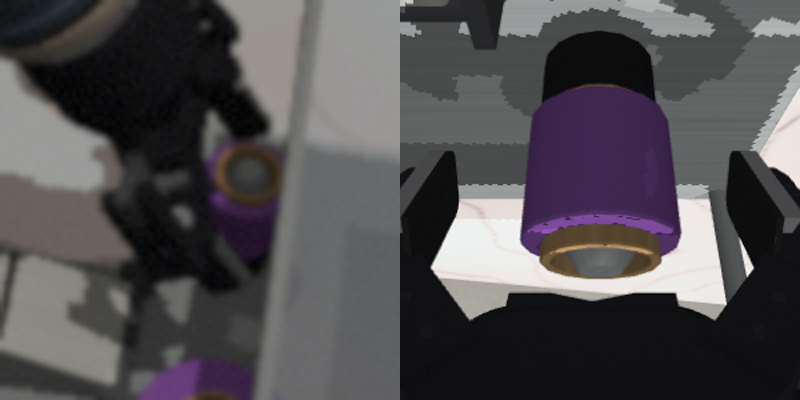

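The right half shows the open pads straddling the ribbon. The fingertips are at y≈152, beside the ribbon (85–245), and centred on it (593 vs 600). So the tips are short of the TCP as suspected, and the grasp depth is now right; close and lift.

```bash
python3 - <<'E'
from h import *
env.command_gripper(0.0,30); ob()
t=np.array(env.observe()['tcp_pos'])
print(env.move_l(t+[0,0,.015],vel=.04,force_limit=12)); ob()
print(env.move_l(t+[0,0,.062],vel=.06,force_limit=12)); ob()
env.dwell(.1)
for n in("scene","wrist"): cv2.imwrite(f"pics/l_{n}.png",cams.grab_frame(n)[:,:,::-1])
a=cv2.resize(cv2.imread("pics/l_scene.png")[80:200,330:450],(400,400),interpolation=2)
c=cv2.resize(cv2.imread("pics/l_wrist.png")[180:480,170:470],(400,400),interpolation=2)
cv2.imwrite("pics/l.png",np.hstack([a,c]))
E
```

```text
('time', 14.5333) ('tcp_pos', [0.6198, 0.1854, 0.0225]) ('contact_force', [-3.6114, -0.7408, 5.1516]) ('gripper_width', 0.5371) ('grasp_force', 29.8282)
False
('time', 15.0667) ('tcp_pos', [0.62, 0.1853, 0.0379]) ('contact_force', [-1.2921, -0.4535, -0.6876]) ('gripper_width', 0.5383) ('grasp_force', 30.7509)
False
('time', 16.0) ('tcp_pos', [0.6197, 0.1852, 0.0843]) ('contact_force', [-0.0311, -0.3592, -0.7313]) ('gripper_width', 0.5348) ('grasp_force', 30.7523)
```

View pics/l.png

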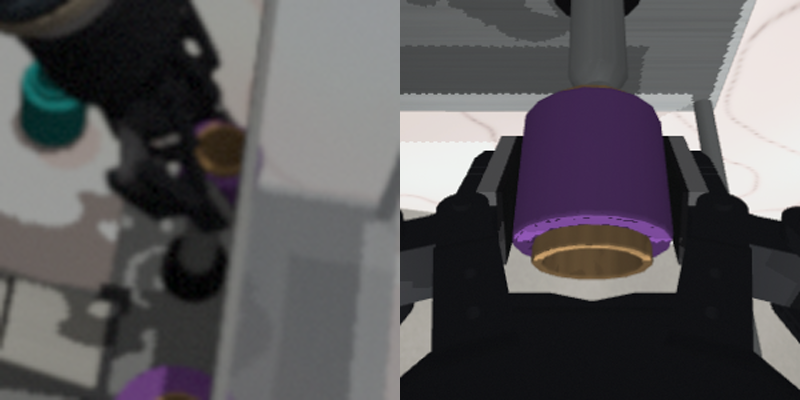

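The reel is off its spindle, gripped at 45.7 mm width as expected, with no slip visible. The bare spindle shows below it. Next: back out, transfer, and lower with a force stop.

```bash
cat >> h.py <<'E'
OFF=np.array([.6198,.1854,.0225])-np.array([.5985,.177,.030])
def tcp_for(reel,yaw): return np.array(reel)+R.from_euler('z',yaw-Y).apply(OFF)
E
python3 - <<'E'
from h import *
env.move_l(np.array(env.observe()['tcp_pos'])+R.from_euler('z',Y).apply([-.085,0,.05]),vel=.12); ob()
yw=-.2; e,_=ori(TH,yw)
for z in(.12,.02,.004): q=planner.solve_ik(tcp_for([.536,-.28,z],yw),e); print(z,None if q is None else np.round(q,2))
try: env.move_l(tcp_for([.536,-.28,.11],yw),e,vel=.15); print("line")
except env.MotionError as x:
    print(x); env.move_pose(tcp_for([.536,-.28,.11],yw),e)
ob()
env.move_l(tcp_for([.536,-.28,.022],yw),e,vel=.1); ob()
print(env.move_l(tcp_for([.536,-.28,.000],yw),e,vel=.015,force_limit=3)); ob()
for n in("scene","top"): cv2.imwrite(f"pics/p_{n}.png",cams.grab_frame(n)[:,:,::-1])
a=cv2.resize(cv2.imread("pics/p_scene.png")[270:430,150:310],(400,400),interpolation=2)
c=cv2.resize(cv2.imread("pics/p_top.png")[200:330,370:500],(400,400),interpolation=2)
cv2.imwrite("pics/p.png",np.hstack([a,c]))
E
```

```text
('time', 17.175) ('tcp_pos', [0.541, 0.1545, 0.1341]) ('contact_force', [-0.113, -0.2322, -0.6118]) ('gripper_width', 0.5373) ('grasp_force', 30.757)
0.12 [ 0.98  0.54 -0.69  2.26  2.32  0.24 -0.44]
0.02 [ 0.98  0.78 -0.72  2.33  2.57  0.52 -0.61]
0.004 [ 0.97  0.82 -0.71  2.33  2.61  0.55 -0.63]
line
('time', 20.2583) ('tcp_pos', [0.5585, -0.2841, 0.1025]) ('contact_force', [0.3024, -0.0953, -0.4097]) ('gripper_width', 0.5364) ('grasp_force', 30.7583)
('time', 21.2917) ('tcp_pos', [0.5587, -0.2845, 0.0151]) ('contact_force', [-0.112, -0.1372, -0.6006]) ('gripper_width', 0.5357) ('grasp_force', 30.7542)
True
('time', 22.3833) ('tcp_pos', [0.5584, -0.2845, -0.0034]) ('contact_force', [-2.4588, -0.2504, 6.3898]) ('gripper_width', 0.5359) ('grasp_force', 31.2772)
```

View pics/p.png

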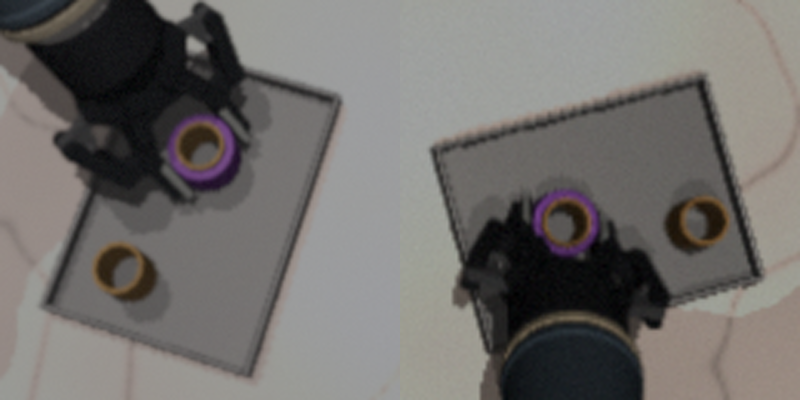

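The reel stands inside the tray, at (203,145) left and (567,222) right, touching down at exactly the expected height. The bare core is untouched and well clear. Release and back out.

```bash
python3 - <<'E'
from h import *
e,d=ori(TH,-.2)
env.command_gripper(.78); ob(); env.dwell(.2)
t=np.array(env.observe()['tcp_pos'])
for k in (.09,.07,.05):
    try: env.move_l(t-k*d,vel=.07); print(k); break
    except env.MotionError as x: print(x)
t=np.array(env.observe()['tcp_pos']); env.move_l(t+[0,0,.12],vel=.12); ob()
env.dwell(.3)
for n in("scene","top"): cv2.imwrite(f"pics/e_{n}.png",cams.grab_frame(n)[:,:,::-1])
for n in("scene","top"):
    H=cv2.cvtColor(cv2.imread(f"pics/e_{n}.png"),cv2.COLOR_BGR2HSV);h,s,v=[H[:,:,i].astype(int) for i in range(3)]
    for a,c,_ in blobs((h>125)&(h<160)&(s>100)): print(n,"purple",a,c,plane(n,c,.04))
    for a,c,m in blobs((h>5)&(h<20)&(s>110)&(v>110),600): print(n,"tin",c)
a=cv2.imread("pics/e_scene.png")[100:420,140:460]
c=cv2.resize(cv2.imread("pics/e_top.png")[200:330,370:500],(320,320),interpolation=2)
cv2.imwrite("pics/e.png",np.hstack([a,c]))
E
```

```text
('time', 22.8167) ('tcp_pos', [0.5579, -0.2844, -0.0042]) ('contact_force', [-0.9158, 0.3389, 0.1373]) ('gripper_width', 0.7833) ('grasp_force', 0.0)
0.09Traceback (most recent call last):
  File "<stdin>", line 8, in <module>
station.MotionError: the arm cannot follow that straight line within its joint ranges
```

```bash
python3 - <<'E'
from h import *
ob(); env.dwell(.3)
for n in("scene","top"): cv2.imwrite(f"pics/e_{n}.png",cams.grab_frame(n)[:,:,::-1])
for n in("scene","top"):
    H=cv2.cvtColor(cv2.imread(f"pics/e_{n}.png"),cv2.COLOR_BGR2HSV);h,s,v=[H[:,:,i].astype(int) for i in range(3)]
    for a,c,_ in blobs((h>125)&(h<160)&(s>100)): print(n,"purple",a,c,plane(n,c,.04))
    for a,c,m in blobs((h>5)&(h<20)&(s>110)&(v>110),600): print(n,"tin",c)
a=cv2.imread("pics/e_scene.png")[100:420,140:460]
c=cv2.resize(cv2.imread("pics/e_top.png")[200:330,370:500],(320,320),interpolation=2)
cv2.imwrite("pics/e.png",np.hstack([a,c]))
E
```

```text
('time', 24.45) ('tcp_pos', [0.5075, -0.2741, 0.0693]) ('contact_force', [0.2979, 0.0793, -0.265]) ('gripper_width', 0.7819) ('grasp_force', 0.0)
scene purple 962 [379.15384615 213.71101871] [0.64601559 0.04914872 0.04      ]
scene purple 239 [234.61087866 335.50209205] [ 0.54888842 -0.28515875  0.04      ]
scene tin [380.51110061 349.11620217]
top purple 792 [266.71085859 216.84848485] [0.65070963 0.04848264 0.04      ]
top purple 177 [419.97175141 273.44067797] [ 0.5335531  -0.27479711  0.04      ]
top tin [374.60750586 160.43784206]
```

View pics/e.png

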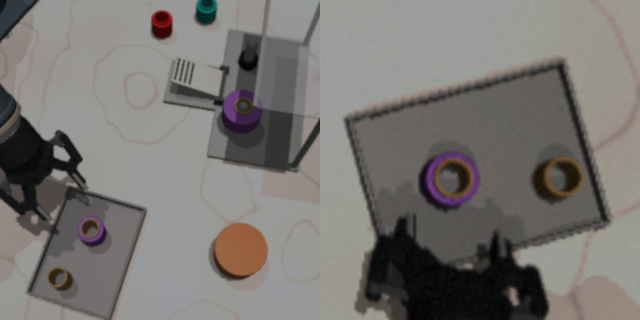

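The thin reel stands upright in the tray, at (91,231) left and (450,180) right, with the gripper clear of it. The treadle is up, and the full reel, bare core and tin have not moved.

```bash
python3 -c "
from station import workorder
print(workorder.hand_in())"
```

```text
the job is handed in; nothing more can be done
None
```

The job is handed in at about 25 s: the treadle was pressed to its stop and came back up, and the thin reel was lifted off its spindle and stands upright in the tray, with the full reel, bare core and tin unmoved in the last pictures (no verdict was returned).

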